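# Third hand for a test-tube rack: hold the end panel on

### The arm

A 6-joint arm with a two-finger parallel gripper is mounted at the origin on the work surface. World frame = base frame: x ahead of the robot, y to its left, z up, the work surface at z = 0. Lengths are in mm, angles in rad, forces in N, time in s.
With the tool pointing down it reaches from about 275 to 1000 mm from the base axis. Payload 8.4 kg.
Tool frame: the origin (TCP) lies midway between the tips of the shut fingers; the grasp point (between the pads) lies 19 mm behind it; z points along the fingers, y is the direction in which the jaws open and shut (so a half turn about z gives the same grasp; the last joint's range is limited). The gripper opens to 85 mm and grips with 20 to 120 N. Pads are 22 mm wide; open, the fingers measure 114 mm over their backs; the gripper's body (76 mm by 85 mm) begins 54 mm behind the grasp point. The pads swing forward as they close: fully open they stand 13 mm farther back than shut.
Start: joints at [-1.196, 0.353, 1.633, -0, 1.155, -0.002], TCP at [229.965, -581.157, 231.281] pointing down, gripper open.
Joint ranges: [-2.63, 2.63], [-0.92, 2.1], [0.06, 2.66], [-1.3, 4.44], [0, 2.69], [-3.02, 3.02]. Speed limits (rad/s): [2.22, 2.22, 2.79, 3.14, 3.14, 3.14].

### API

Orientations are given as [roll, pitch, yaw] about the fixed x, y, z axes, in that order (R = Rz(yaw) Ry(pitch) Rx(roll)).
In Python, from rig import * gives the robot as it stands.
- The arm moves only by the tool play_rows, never from a script. Its argument "moves" is a list of rows, each a list of 3 entries, a list of its own where there are three numbers: the shift along the tool's x, y, z in m, then the turn, a rotation vector about the tool's x, y, z in rad, then the opening in per cent of the stroke, from 0 (shut) to 100 (fully open). In form: [[[x, y, z], [rx, ry, rz], fingers], ...]. A call has 1 to 20 rows; each row shifts and turns the commanded pose from where the row before left it, along the tool's axes as they then stand; what a row does not reach is not made up. A row lasts 1/10 s, in which the tool goes at most 50 mm and 8.59 degrees, less where a joint would pass 70% of its speed; a pose out of reach is approached as far as the arm can. A call is refused whole if a number of a shift passes 0.05 or a number of a turn 0.15, either way. A call with a gripper value outside its range is refused whole. The fingers move at their own pace and stop on an object; "squeeze" is the grip in N (left out, the last holds). Time passes only in rows, so rows that do not move let the fingers close. It gives the time, the measured TCP pose, the force and the opening at its end, in the units of the state.
- sense(): the state, without advancing time (a new reading comes with each control period).
- grab_frame(name): name is "scene" or "side" or "wrist"; returns a dict with "pixels" (480x640x3 uint8, red, green, blue), "intrinsics" (3x3 intrinsics, pixels), "distortion" ([k1, k2, p1, p2, k3] as OpenCV has them; the pictures are not rectified), "R" (3x3) and "t" (3): a world point X has camera coordinates R X + t. Camera axes: x right, y down, z forward; pixel columns grow to the right and rows downward; lengths in mm; the calibration is good to about 2 mm. A picture is of the moment at which its call begins. There is no depth.
- sign_off(): hands the job in, once; it reports no verdict.
The state is a dict: "clock": time; "qpos": joint angles; "qvel": joint speeds; "joint_efforts": joint torques, N m; "eef_pos": TCP position; "tcp_rot": TCP orientation; "contact_force": force on the tool from outside, world axes, zero at the start; "wrist_torque": the same for the moment, N m; "opening": opening from 0.0 (shut) to 1.0 (fully open).
Only numpy, scipy, OpenCV 4.12 (cv2) and the standard library are available. Lean on these libraries where they do the work, as an engineer would, in place of code of your own. Each camera call takes 0.05 s, during which the arm holds its last target. There are 200 camera calls.

### The job

The blue test-tube rack in the assembly jig is missing one end panel: pick the blue panel out of the tray and hold it upright against the open end of the rack, flat on the ends of both boards, sides flush with the boards and its foot level with the top of the steel carriage. Push it along the rack so that the sprung carriage slides back until its pointers stand in the green band (never deep into the red), and keep it steady there for a couple of seconds, in the air in the gripper, so that a pupil can drive the screws: the program finishes while still holding and pushing. Leave the other panels and the things on the bench where they are.

Things in the scene. Friction and masses are not known exactly. Their poses are not given: they have to be found in the camera images.
- blue_panel: Loose blue end panel, 70 to 140 g, T-shaped from above, upright in the tray. Plate 70 wide (y), 85 high (z), 8 thick (x); a grip rib 16 thick (y), 75 high, 44 long (x) stands out square from its outer face. Origin: middle of the foot edge of the flat inner face; x points out of that face, away from the rib, z up: plate at x -8 to 0, rib at x -52 to -8, y -8 to 8.
- yellow_panel: Same shape, yellow, loose: not wanted, leave it.
- red_panel: Same shape, red, loose: not wanted, leave it.
- tray: Fixed white tray 270 (x) x 280 (y), floor 6 thick, rim 16 high; origin under its centre. The three panels stand on its floor in any order, turned by up to about 0.35 rad from the tray's y axis.
- jig: Fixed jig: aluminium base 300 long, 120 wide, 12 high (x 3 to 303), grey spring housing 82 high at the far end. Origin on the bench below the rack's open end at rest; x along the rack towards the housing, z up. The bench before it (x below 0) is free. White, green and red bands, 10 each along x in that order, lie on its edges; the carriage's black pointers stand at the start of the white at rest.
- rack_end (a point): Point at the open end of the blue rack, in the plane of its board ends, mid-width, level with the top of the steel carriage (30 above the bench); moves with the carriage. x into the rack, z up. End faces of the two boards (70 wide, 10 thick) are centred 20 and 70 above it; carriage plate starts 8 further in. Panel in place: its origin and axes coincide with these. Rack 85 high, 150 long.
- carriage (a joint): Travel of the sprung carriage along the jig's x, m: 0 at rest, up to 0.030 at its stop. It carries the rack; the spring pushes back with 600 N/m (6 N at 0.010, 12 N at 0.020). Green band: 0.010 to 0.020.
- screwdriver: Orange-handled screwdriver lying on the bench, bystander.
- screw_cup: Grey cup of brass screws, 68 across, 35 high, bystander.
- wash_bottle: White bottle with a red cap, 66 across, 170 high, bystander.
- goggles: Clear safety glasses with black temples, bystander.
- green_rack: Complete green test-tube rack with glass tubes, 66 x 180 x 147 high, bystander.
Mind the look-alikes: they are no part of the job. Of the things that look like the blue_panel, the middle-sized one is meant.

How it is judged:
By the outcome, as a careful person would: the job done as asked, in the order asked, and still so for the second after the job is handed in, while the arm keeps its last pose, push and grip.
It also fails if it takes over 40 s, if anything falls off the work surface, if the arm or the gripper's body presses on something with over 40 N, if the wrist force passes 120 N, or if a joint passes its speed limit or range.

## Working session

There is one attempt and no reset: what is moved stays moved. The work goes in short steps, Python scripts to look and compute and a tool call to move; the robot and the scene stay as the last step left them, time stands still between calls to the robot, and variables do not carry over. Pictures are saved under pics/ and viewed, about 8 in all and at most 12, crops included, and the job is handed in when it is done.

Besides the shell and the picture viewer there is one more tool, called after "Call:" as name(argument=value, ...) on one line, values as JSON. play_rows: Moves the arm, as the interface text tells. Its arguments: {"type":"object","properties":{"moves":{"type":"array"},"squeeze":{"type":"number"}},"required":["moves"]}

```bash
mkdir -p pics; ls
cat > h.py <<'E'
from rig import *
import numpy as np, cv2
def ray(f,uv):
    p=cv2.undistortPoints(np.array(uv,float).reshape(-1,1,2),np.array(f["intrinsics"]),np.array(f["distortion"])).reshape(-1,2)
    R=np.array(f["R"]);t=np.array(f["t"])
    d=np.c_[p,np.ones(len(p))]@R
    return -R.T@t,d
def onz(f,uv,z):
    c,d=ray(f,uv); return c+d*((z-c[2])/d[:,2])[:,None]
def proj(f,X):
    R=np.array(f["R"]);t=np.array(f["t"],float)
    return cv2.projectPoints(np.array(X,float).reshape(-1,1,3),cv2.Rodrigues(R)[0],t,np.array(f["intrinsics"]),np.array(f["distortion"]))[0].reshape(-1,2)
def save(f,n,box=None,s=1):
    im=f["pixels"][:,:,::-1]
    if box: im=im[box[1]:box[3],box[0]:box[2]]
    cv2.imwrite("pics/"+n+".png",cv2.resize(im,None,fx=s,fy=s,interpolation=cv2.INTER_CUBIC))
E
python3 - <<'E'
from h import *
for n in("scene","side","wrist"):
    f=grab_frame(n);save(f,n+"0");c,d=ray(f,[[320,240]]);print(n,c.round(),d.round(2))
print(sense())
E
```

```text
pics
scene [1486.  -68.  980.] [[-0.7   0.08 -0.71]]
side [   93. -1058.   745.] [[ 0.37  0.79 -0.48]]
wrist [ 293. -556.  373.] [[-0.24 -0.09 -0.97]]
{'clock': 0.15, 'qpos': array([-1.19636788e+00,  3.53490450e-01,  1.63397614e+00,  3.55449289e-05,
        1.15520888e+00, -2.42041631e-03]), 'qvel': array([-0.00044415, -0.00273354, -0.00171718,  0.00109272,  0.0007961 ,
       -0.00014588]), 'joint_efforts': array([-3.06864476e-04, -6.05637646e+01, -3.42340064e+01, -3.94842482e-05,
        6.12631644e-03,  5.23185889e-06]), 'eef_pos': array([ 229.85652238, -580.79460168,  230.72778033]), 'tcp_rot': array([-3.14050992e+00, -3.51245336e-05,  3.76834475e-01]), 'contact_force': array([-0.16877146, -0.17732187,  0.41161584]), 'wrist_torque': array([ 0.05083639,  0.05322455, -0.00351666]), 'opening': 1.0012542901752457}
```

View pics/scene0.png

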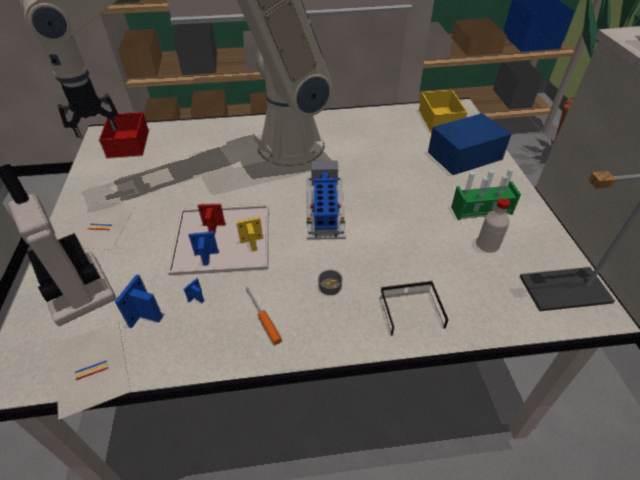

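View pics/side0.png

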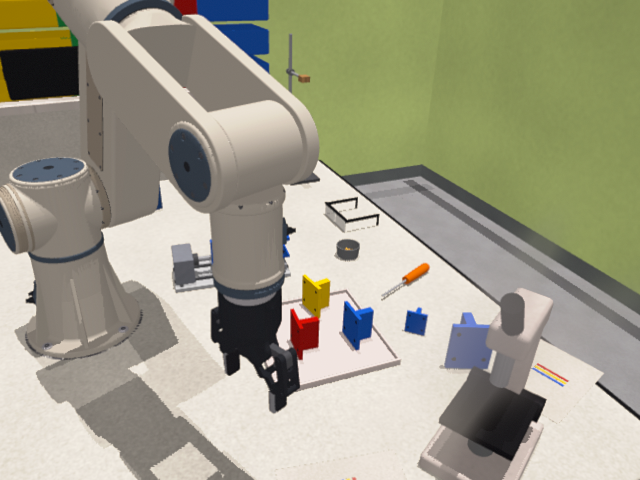

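Scene: blue tray panel at about (204,245), with its rib towards the camera. The small one (194,290) and large one (140,302) are decoys. The rack is at (326,205) with its open end facing +x, at row ~235. Next I'll take a rough measurement.

Run:
```python
from h import *
f=grab_frame("scene")
im=f["pixels"].copy()
hsv=cv2.cvtColor(im,cv2.COLOR_RGB2HSV)
m=cv2.inRange(hsv,(100,120,40),(130,255,255))
n,l,s,c=cv2.connectedComponentsWithStats(m)
for i in range(1,n):
    if s[i,4]>60: print(s[i],c[i].round())
print(onz(f,[[191,233],[217,233],[204,245],[268,208],[270,267],[172,270],[177,210]],91).round())
print(onz(f,[[269,208],[269,267],[172,271],[178,210]],16).round())
print(onz(f,[[326,232],[326,180]],115).round())
a=im[165:285,160:280];b=im[150:270,270:390]
cv2.imwrite("pics/c1.png",cv2.resize(np.hstack([a,b]),None,fx=3.3,fy=3.3,interpolation=cv2.INTER_CUBIC)[:,:,::-1])
```

```text
[ 504    0   70   51 2919] [537.  24.]
[ 429  114   82   60 3357] [468. 143.]
[ 313  172   25   58 1097] [325. 202.]
[189 231  29  34 569] [204. 245.]
[ 115  275   47   52 1278] [137. 303.]
[184 279  19  23 262] [194. 291.]
[[ 533. -321.   91.]
 [ 543. -249.   91.]
 [ 586. -283.   91.]
 [ 456. -101.   91.]
 [ 691. -107.   91.]
 [ 667. -361.   91.]
 [ 428. -369.   91.]]
[[ 369. -101.   16.]
 [ 624. -113.   16.]
 [ 602. -385.   16.]
 [ 339. -391.   16.]]
[[605.  53. 115.]
 [376.  85. 115.]]
```

View pics/c1.png

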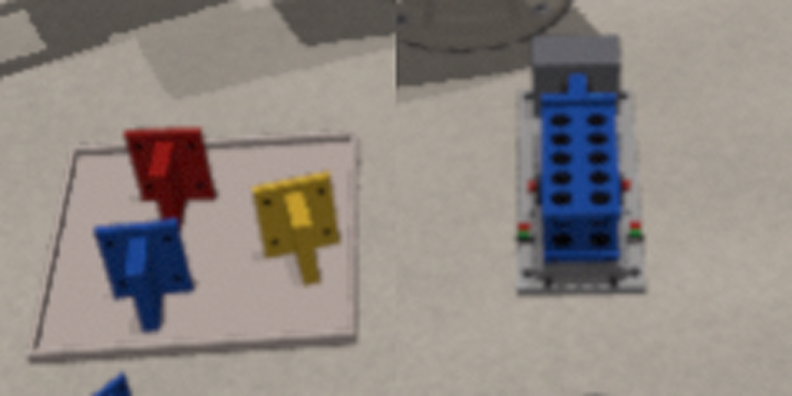

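Call:
play_rows(moves=[[[0.035, -0.013, -0.002], [0, 0, 0], 100], [[0.035, -0.013, -0.002], [0, 0, 0], 100], [[0.035, -0.013, -0.002], [0, 0, 0], 100], [[0.035, -0.013, -0.002], [0, 0, 0], 100], [[0.035, -0.013, -0.002], [0, 0, 0], 100], [[0.035, -0.013, -0.002], [0, 0, 0], 100], [[0.035, -0.013, -0.002], [0, 0, 0], 100], [[0.035, -0.013, -0.002], [0, 0, 0], 100], [[0.035, -0.013, -0.002], [0, 0, 0], 100], [[0.035, -0.013, -0.002], [0, 0, 0], 100], [[0.035, -0.013, -0.002], [0, 0, 0], 100], [[0.031, -0.011, -0.002], [0, 0, 0], 100], [[0, 0, 0], [0, 0, 0.126], 100], [[0, 0, 0], [0, 0, 0.126], 100], [[0, 0, 0], [0, 0, 0.126], 100], [[0, 0, 0], [0, 0, 0], 100]])

```text
clock: 1.8
eef_pos: [560.1, -284.7, 255.0]
tcp_rot: [-3.141, 0.0, -0.003]
contact_force: [0.4, 0.8, -0.1]
opening: 0.997
```

Run:
```python
from h import *
f=grab_frame("wrist");save(f,"w1");s=sense();print(s["eef_pos"],s["tcp_rot"],s["qpos"],s["contact_force"])
g=grab_frame("side");save(g,"s1")
np.save("f.npy",f,allow_pickle=True)
```

```text
[ 560.06231982 -284.80182573  255.12485319] [-3.14145922e+00  2.72968098e-04  1.55240597e-03] [-4.72822909e-01  3.37575598e-01  1.60077554e+00 -6.41884823e-06
  1.20354529e+00  1.09642334e+00] [-0.47189272 -0.89745063  0.4008422 ]
```

View pics/w1.png

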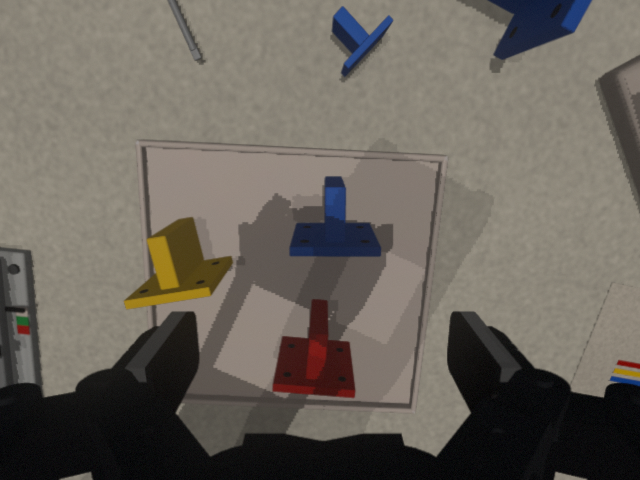

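Wrist view: blue plate spans columns 290–380, with its top edge at rows 250–256. The rib runs up to row ~178 at columns 324–345. Yellow is on the left and red is below.

Run:
```python
from h import *
f=np.load("f.npy",allow_pickle=True).item()
im=f["pixels"]
sub=im[160:270,275:395]
hsv=cv2.cvtColor(im,cv2.COLOR_RGB2HSV)
m=cv2.inRange(hsv,(100,110,30),(130,255,255))
n,l,s,c=cv2.connectedComponentsWithStats(m)
k=l[240,335];ys,xs=np.where(l==k);print(s[k])
for x in (295,310,325,335,345,360,375):
    q=ys[xs==x]
    if len(q): print(x,q.min(),q.max(),onz(f,[[x,q.max()+.5]],91)[0].round(1))
for y in (180,190,200,210,240,252,254):
    q=xs[ys==y];print(y,q.min(),q.max(),onz(f,[[q.min()-.5,y],[q.max()+.5,y]],81).round(1).tolist(),onz(f,[[q.min()-.5,y],[q.max()+.5,y]],91).round(1).tolist())
c0,_=ray(f,[[320,240]]);print("cam",c0.round(1))
o=np.array([525,-285]); 
cv2.imwrite("pics/w1c.png",cv2.resize(sub,None,fx=6,fy=5,interpolation=cv2.INTER_CUBIC)[:,:,::-1])
```

```text
[ 290  178   91   78 3432]
295 231 255 [ 534.9 -263.3   91. ]
310 224 255 [ 534.8 -274.8   91. ]
325 188 255 [ 534.8 -286.2   91. ]
335 178 255 [ 534.8 -293.8   91. ]
345 189 255 [ 534.7 -301.5   91. ]
360 224 255 [ 534.7 -312.9   91. ]
375 238 255 [ 534.7 -324.3   91. ]
180 327 341 [[590.9, -287.5, 81.0], [590.9, -298.7, 81.0]] [[592.1, -287.4, 91.0], [592.0, -298.3, 91.0]]
190 325 344 [[583.4, -286.0, 81.0], [583.3, -301.1, 81.0]] [[584.8, -285.9, 91.0], [584.8, -300.6, 91.0]]
200 325 344 [[575.8, -286.0, 81.0], [575.7, -301.1, 81.0]] [[577.4, -285.9, 91.0], [577.4, -300.6, 91.0]]
210 325 344 [[568.1, -285.9, 81.0], [568.0, -301.2, 81.0]] [[570.0, -285.9, 91.0], [569.9, -300.7, 91.0]]
240 293 375 [[544.5, -260.9, 81.0], [544.2, -325.6, 81.0]] [[547.1, -261.7, 91.0], [546.9, -324.3, 91.0]]
252 290 379 [[534.7, -258.4, 81.0], [534.5, -329.1, 81.0]] [[537.7, -259.2, 91.0], [537.4, -327.7, 91.0]]
254 290 379 [[533.1, -258.3, 81.0], [532.8, -329.1, 81.0]] [[536.1, -259.2, 91.0], [535.8, -327.7, 91.0]]
cam [ 628.2 -284.8  397.5]
```

View pics/w1c.png

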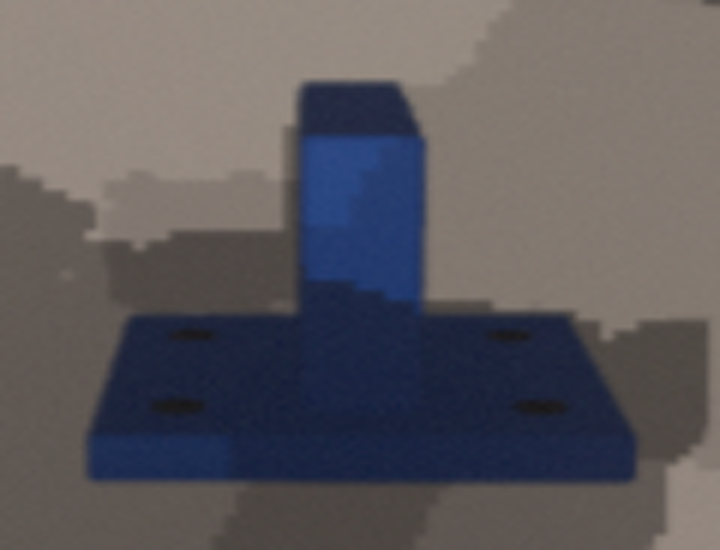

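Call:
play_rows(moves=[[[0.005, 0.0088, 0.02], [0, 0, 0], 60], [[0, 0, 0.03], [0, 0, 0], 60], [[0, 0, 0.03], [0, 0, 0], 60], [[0, 0, 0.03], [0, 0, 0], 60], [[0, 0, 0.03], [0, 0, 0], 60], [[0, 0, 0.03], [0, 0, 0], 60], [[0, 0, 0.03], [0, 0, 0], 60], [[0, 0, 0.02], [0, 0, 0], 60], [[0, 0, 0], [0, 0, 0], 60]])

```text
clock: 2.8
eef_pos: [563.0, -292.8, 32.3]
tcp_rot: [-3.139, 0.005, 0.001]
contact_force: [0.6, 0.4, 0.4]
opening: 0.602
```

Call:
play_rows(moves=[[[0, 0, 0], [0, 0, 0], 30], [[0, 0, 0], [0, 0, 0], 0], [[0, 0, 0], [0, 0, 0], 0], [[0, 0, 0], [0, 0, 0], 0], [[0, 0, 0], [0, 0, 0], 0], [[0, 0, 0], [0, 0, 0], 0], [[0, 0, 0], [0, 0, 0], 0]], squeeze=80)

```text
clock: 3.5
eef_pos: [566.2, -294.3, 37.0]
tcp_rot: [3.14, -0.002, -0.001]
contact_force: [0.1, -0.9, 7.7]
opening: 0.176
```

Run:
```python
from h import *
f=grab_frame("wrist");save(f,"w2");s=sense();print(s["eef_pos"],s["tcp_rot"],s["opening"],s["contact_force"])
```

```text
[ 566.2399465  -294.30063874   36.99512739] [ 3.14024103e+00 -2.53817860e-03 -8.56523165e-04] 0.17634174563072366 [-0.31453395 -0.00762362  6.99494786]
```

View pics/w2.png

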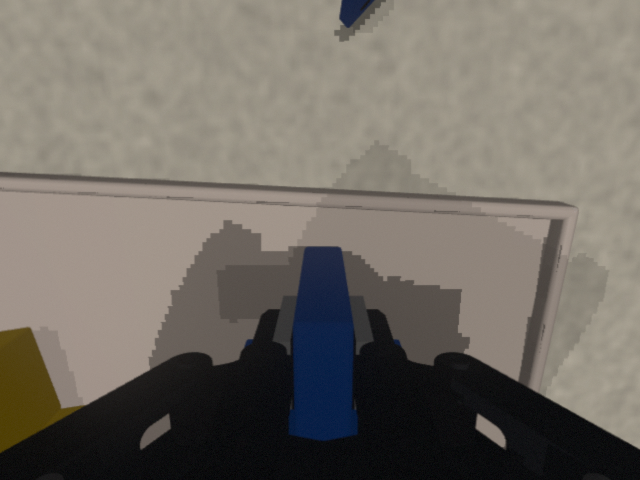

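Grip is good: opening is about 15 mm and the rib is centred between the pads. Now lifting and moving beside the rack end for a near look.

Call:
play_rows(moves=[[[0, 0, -0.015], [0, 0, 0], 0], [[0, 0, -0.03], [0, 0, 0], 0], [[0, 0, -0.035], [0, 0, 0], 0], [[0, 0, -0.035], [0, 0, 0], 0], [[0, 0, -0.025], [0, 0, 0], 0], [[0.007, -0.0255, -0.0155], [0, 0, 0], 0], [[0.007, -0.0255, -0.0155], [0, 0, 0], 0], [[0.007, -0.0255, -0.0155], [0, 0, 0], 0], [[0.007, -0.0255, -0.0155], [0, 0, 0], 0], [[0.007, -0.0255, -0.0155], [0, 0, 0], 0], [[0.007, -0.0255, -0.0155], [0, 0, 0], 0], [[0.007, -0.0255, -0.0155], [0, 0, 0], 0], [[0.007, -0.0255, -0.0155], [0, 0, 0], 0], [[0, 0, 0], [0, 0, 0], 0], [[0, 0, 0], [0, 0, 0], 0]])

```text
clock: 5.05
eef_pos: [621.2, -89.5, 300.2]
tcp_rot: [3.141, -0.001, 0.0]
contact_force: [-0.4, 0.4, -2.4]
opening: 0.175
```

Run:
```python
from h import *
f=grab_frame("wrist");save(f,"w3");s=sense();print(s["eef_pos"],s["tcp_rot"],s["opening"],s["contact_force"])
np.save("f3.npy",f,allow_pickle=True)
g=grab_frame("scene");np.save("g3.npy",g,allow_pickle=True)
d=lambda cx,cy:[270+(cx-396)/3.3,150+cy/3.3]
print(onz(g,[d(541,215),d(620,212)],105).round(1),onz(g,[d(543,260),d(619,260)],45).round(1))
```

```text
[620.76716999 -90.03299054 299.46642193] [ 3.1411891e+00  2.9754867e-04 -7.0207707e-04] 0.17608150874668185 [ 0.48668869 -0.39873841 -1.86217999]
[[521.4  29.6 105. ]
 [527.   98.6 105. ]] [[515.8  30.9  45. ]
 [525.2  99.1  45. ]]
```

View pics/w3.png

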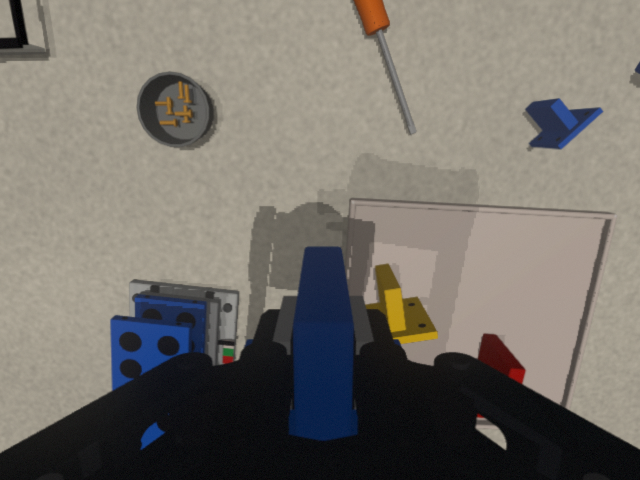

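Wrist view: rack upper-board end edge runs from about (112,318) to (193,323), and the lower-board edge from about (135,296) to (208,298). The cup and screwdriver are clear of the path.

```bash
cat > rack.py <<'E'
from h import *
def measure(f):
    hsv=cv2.cvtColor(f["pixels"],cv2.COLOR_RGB2HSV)
    m=cv2.inRange(hsv,(100,110,30),(130,255,255))
    return m,hsv
E
python3 - <<'E'
from rack import *
f=np.load("f3.npy",allow_pickle=True).item()
m,hsv=measure(f)
g=cv2.cvtColor(f["pixels"],cv2.COLOR_RGB2GRAY).astype(int)
for x in range(104,216,8):
    print(x,np.where(m[280:360,x])[0][:1]+280,g[286:330,x].tolist())
for y in(330,345,360): print(y,np.where(m[y,80:240])[0][[0,-1]]+80)
for y in(300,305,310): print(y,np.where(m[y,80:240])[0][[0,-1]]+80)
E
```

```text
104 [] [161, 162, 159, 158, 158, 162, 165, 164, 161, 159, 158, 158, 161, 159, 159, 158, 158, 161, 161, 164, 162, 163, 162, 161, 161, 160, 159, 159, 159, 161, 162, 160, 157, 158, 158, 157, 156, 157, 157, 157, 157, 158, 158, 157]
112 [319] [158, 158, 162, 164, 164, 161, 161, 165, 167, 167, 164, 160, 158, 157, 159, 163, 162, 160, 157, 153, 152, 154, 153, 155, 156, 157, 159, 161, 161, 157, 145, 107, 69, 62, 69, 73, 73, 72, 71, 72, 74, 72, 71, 71]
120 [317] [159, 161, 162, 163, 161, 160, 156, 153, 152, 153, 156, 156, 159, 160, 161, 160, 160, 159, 157, 156, 156, 157, 158, 157, 154, 154, 156, 160, 153, 118, 59, 48, 47, 50, 62, 70, 72, 71, 70, 70, 71, 70, 70, 70]
128 [317] [156, 158, 161, 164, 160, 161, 161, 163, 160, 158, 156, 153, 151, 153, 154, 154, 154, 153, 150, 150, 150, 151, 154, 151, 151, 151, 155, 157, 158, 146, 97, 50, 45, 46, 52, 62, 69, 71, 70, 69, 69, 69, 69, 69]
136 [297] [144, 146, 146, 146, 145, 145, 139, 96, 59, 60, 54, 58, 70, 72, 71, 69, 57, 54, 54, 56, 54, 54, 52, 52, 54, 53, 53, 54, 54, 52, 52, 46, 43, 46, 46, 50, 65, 68, 70, 70, 69, 69, 70, 68]
144 [297] [145, 146, 146,
[... 1049 characters left out ...]
28, 29, 29, 28, 28, 29, 34, 41, 42, 42, 42, 56, 64, 64]
192 [300] [84, 78, 82, 104, 84, 78, 80, 78, 79, 80, 72, 63, 63, 59, 49, 42, 41, 50, 61, 64, 64, 60, 47, 42, 44, 46, 45, 41, 41, 32, 30, 28, 28, 25, 26, 23, 25, 29, 32, 31, 32, 30, 35, 38]
200 [301] [115, 84, 78, 80, 78, 77, 77, 77, 77, 75, 76, 69, 65, 63, 57, 48, 44, 47, 54, 63, 64, 64, 63, 49, 46, 44, 45, 44, 42, 41, 40, 41, 44, 39, 42, 43, 42, 41, 42, 41, 41, 40, 41, 42]
208 [] [136, 92, 75, 72, 73, 55, 45, 46, 45, 44, 45, 44, 58, 61, 64, 63, 67, 69, 68, 67, 68, 66, 68, 68, 66, 68, 66, 69, 69, 70, 70, 68, 69, 70, 68, 69, 67, 68, 67, 63, 66, 64, 67, 86]
330 [111 204]
345 [111 204]
360 [112 169]
300 [135 192]
305 [135 205]
310 [135 205]
```

Run:
```python
from h import *
f=np.load("f3.npy",allow_pickle=True).item()
for z,pts in((105,[[120,319.7],[152,323.3],[184,326.9],[110.5,319],[193,327.8]]),(55,[[144,298.2],[168,300.8],[192,303.4],[134.5,297.2],[205.5,305]]),(45,[[152,295.4],[176,297.6],[200,300]])):
    p=onz(f,pts,z);print(z,p.round(1).tolist(),"yaw",np.arctan2(*( (p[2]-p[0])[:2]*[-1,1])).round(3),"w",np.linalg.norm(p[3]-p[4]).round(1) if len(p)>3 else '')
```

```text
105 [[527.6, 89.1, 105.0], [524.2, 61.1, 105.0], [520.8, 33.1, 105.0], [528.3, 97.4, 105.0], [519.9, 25.2, 105.0]] yaw 3.019 w 72.6
55 [[527.2, 88.4, 55.0], [524.4, 64.7, 55.0], [521.6, 40.9, 55.0], [528.2, 97.7, 55.0], [519.9, 27.6, 55.0]] yaw 3.025 w 70.7
45 [[526.1, 84.4, 45.0], [523.7, 60.1, 45.0], [521.0, 35.8, 45.0]] yaw 3.039 w
```

Call:
play_rows(moves=[[[0, 0, 0], [0, 0, 0.06], 0], [[0, 0, 0], [0, 0, 0.06], 0], [[-0.0054, -0.0175, 0], [0, 0, 0], 0], [[-0.0054, -0.0175, 0], [0, 0, 0], 0], [[-0.0054, -0.0175, 0], [0, 0, 0], 0], [[-0.0054, -0.0175, 0], [0, 0, 0], 0], [[-0.0054, -0.0175, 0], [0, 0, 0], 0], [[-0.0054, -0.0175, 0], [0, 0, 0], 0], [[-0.0054, -0.0175, 0], [0, 0, 0], 0], [[-0.0054, -0.0175, 0], [0, 0, 0], 0], [[0, 0, 0.04], [0, 0, 0], 0], [[0, 0, 0.04], [0, 0, 0], 0], [[0, 0, 0.04], [0, 0, 0], 0], [[0, 0, 0.04], [0, 0, 0], 0], [[0, 0, 0.03], [0, 0, 0], 0], [[0, 0, 0.03], [0, 0, 0], 0], [[0, 0, 0.018], [0, 0, 0], 0], [[0, 0, 0], [0, 0, 0], 0], [[0, 0, 0], [0, 0, 0], 0]])

```text
clock: 7.05
eef_pos: [595.5, 55.1, 61.6]
tcp_rot: [3.142, 0.0, -0.121]
contact_force: [-0.4, -0.3, -0.4]
opening: 0.178
```

Run:
```python
from h import *
s=sense();print(s["eef_pos"],s["tcp_rot"],s["opening"],s["contact_force"])
g=grab_frame("scene");h=grab_frame("side");np.save("g4.npy",g,allow_pickle=True);np.save("h4.npy",h,allow_pickle=True)
a=g["pixels"][150:270,270:390];p=proj(h,[[560,60,60]])[0].astype(int);print(p)
b=h["pixels"][p[1]-60:p[1]+60,p[0]-60:p[0]+60]
cv2.imwrite("pics/c4.png",cv2.resize(np.hstack([a,b]),None,fx=3.3,fy=3.3,interpolation=cv2.INTER_CUBIC)[:,:,::-1])
```

```text
[595.50164621  55.14083022  61.60897229] [ 3.14158594e+00  1.23104692e-04 -1.20578521e-01] 0.17764373730242472 [-0.36035156 -0.25201722 -0.40882606]
[298 243]
```

View pics/c4.png

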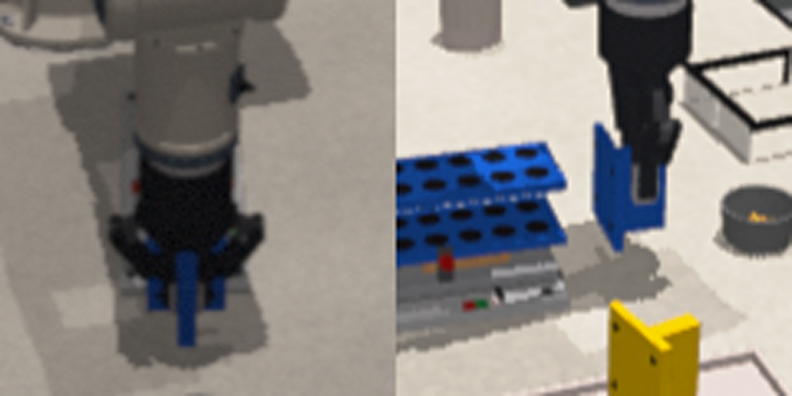

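Side view: panel upright at (630,190) in the crop, ~40 mm from the board ends (565,187) and (566,243). Pointer at (497,293), white. I'll check the predicted corners against this picture before closing in.

```bash
cat > ov.py <<'E'
from h import *
def pan(tcp,yaw):
    R=cv2.Rodrigues(np.array([0,0,yaw+np.pi]))[0]
    o=np.array(tcp)+cv2.Rodrigues(np.array([0,0,yaw]))[0]@np.array([-30.8,0,-31])
    return [o+R@np.array(v,float) for v in((0,35,0),(0,35,85),(0,-35,85),(0,-35,0))]
def rk(o,yaw):
    R=cv2.Rodrigues(np.array([0,0,yaw]))[0]
    return [np.array(o)+R@np.array(v,float) for v in((0,35,15),(0,35,25),(0,35,65),(0,35,75),(0,-35,75))]
def ov(h,box,pts,name,s=8):
    im=cv2.resize(h["pixels"][box[1]:box[3],box[0]:box[2]],None,fx=s,fy=s,interpolation=cv2.INTER_CUBIC)[:,:,::-1].copy()
    for u,v in proj(h,pts):
        c=(int((u+.5-box[0])*s),int((v+.5-box[1])*s));cv2.circle(im,c,5,(0,255,255),1);cv2.circle(im,c,0,(255,255,255),2)
    cv2.imwrite("pics/"+name+".png",im)
E
python3 - <<'E'
from ov import *
h=np.load("h4.npy",allow_pickle=True).item()
P=pan([595.5,55.1,61.6],-.1206)+rk([524.1,62.3,30],3.021)
print(proj(h,P).round(1).tolist())
ov(h,(260,212,345,280),P,"o4",9)
E
```

```text
[[304.0, 259.3], [304.5, 231.5], [297.5, 219.7], [297.2, 246.7], [289.4, 256.9], [289.4, 253.7], [289.5, 240.5], [289.5, 237.1], [283.0, 225.1]]
```

View pics/o4.png

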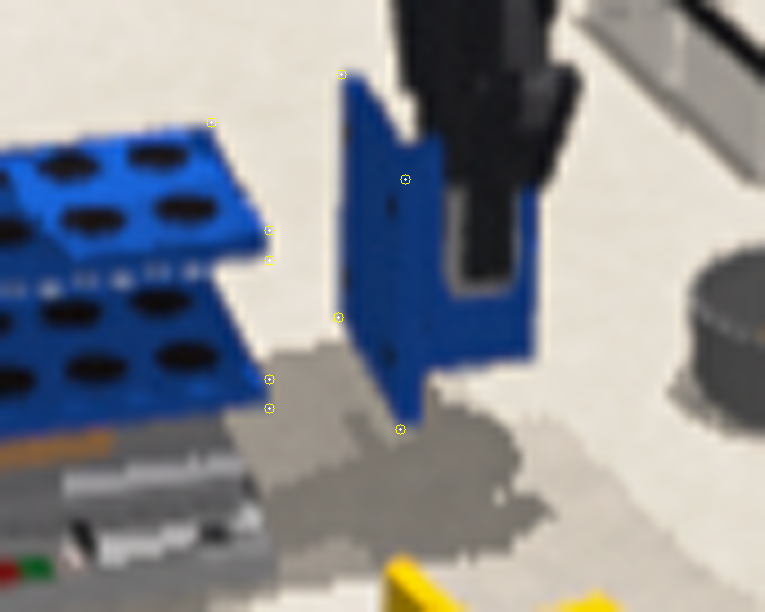

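Run:
```python
from ov import *
g=np.load("g4.npy",allow_pickle=True).item()
s0=cv2.imread("pics/scene0.png")[:,:,::-1]
def edges(im,row,a,b):
    r=im[row,a:b].astype(float);v=r[:,0]  # red: low on blue
    t=(v.max()+v.min())/2;i=np.where(v<t)[0]
    def sub(i0,i1): return i0+(v[i0]-t)/(v[i0]-v[i1])*(i1-i0)
    return a+sub(i[0]-1,i[0]),a+sub(i[-1]+1,i[-1])
def onplane(f,uv,o,n):
    c,d=ray(f,uv);return c+d*(((o-c)@n)/(d@n))[:,None]
yaw=3.021;n=np.array([np.cos(yaw),np.sin(yaw),0]);t=np.array([-n[1],n[0],0])
ro=np.array([524.1,62.3,30])
for row in(226,227):
    e=edges(s0,row,300,350);p=onplane(g,[[e[0],row],[e[1],row]],ro,n);print("rack",row,np.round(e,2),((p-ro)@t).round(1),p[:,2].round())
R=cv2.Rodrigues(np.array([0,0,-.1206]))[0]
po=np.array([595.5,55.1,61.6])+R@np.array([-30.8+8,0,-31])
print(proj(g,[po-35*t,po+35*t,po]))
for row in range(236,245):
    print("pan",row,g["pixels"][row,308:345,0].tolist())
```

```text
rack 226 [313.4  337.83] [ 35.2 -37.1] [61. 60.]
rack 227 [313.46 337.81] [ 35.1 -37.1] [57. 56.]
[[337.99671969 244.6808043 ]
 [314.12805773 244.96046663]
 [326.06124601 244.82067204]]
pan 236 [96, 94, 95, 107, 105, 91, 59, 22, 14, 9, 13, 13, 17, 38, 47, 34, 16, 13, 18, 10, 13, 29, 44, 43, 25, 15, 14, 12, 12, 24, 65, 88, 91, 92, 92, 94, 92]
pan 237 [86, 83, 80, 84, 85, 71, 47, 20, 11, 15, 13, 15, 22, 45, 56, 43, 16, 18, 16, 16, 18, 33, 48, 49, 26, 17, 13, 14, 9, 22, 59, 81, 85, 83, 84, 84, 84]
pan 238 [74, 76, 76, 74, 72, 66, 47, 21, 8, 12, 11, 20, 23, 47, 57, 39, 13, 9, 14, 4, 13, 29, 52, 49, 26, 11, 11, 15, 11, 19, 57, 80, 81, 80, 82, 81, 81]
pan 239 [82, 80, 80, 77, 78, 72, 54, 20, 11, 5, 11, 11, 19, 47, 55, 41, 15, 14, 12, 15, 17, 36, 55, 50, 25, 14, 9, 19, 12, 25, 70, 95, 99, 99, 98, 100, 99]
pan 240 [97, 97, 99, 93, 86, 82, 63, 22, 16, 9, 14, 14, 16, 48, 57, 42, 14, 9, 9, 10, 17, 38, 60, 53, 27, 18, 14, 12, 13, 27, 76, 105, 107, 107, 110, 109, 106]
pan 241 [108, 108, 108, 99, 92, 86, 64, 23, 11, 16, 9, 13, 17, 47, 57, 41, 20, 17, 13, 8, 15, 38, 58, 53, 28, 20, 14, 11, 9, 25, 76, 105, 109, 108, 110, 107, 106]
pan 242 [110, 111, 110, 100, 92, 87, 65, 22, 10, 13, 8, 14, 18, 48, 58, 36, 19, 11, 5, 16, 18, 36, 57, 49, 26, 12, 15, 13, 12, 31, 78, 108, 110, 108, 109, 109, 109]
pan 243 [110, 111, 111, 105, 95, 84, 66, 30, 27, 25, 24, 29, 30, 45, 59, 42, 17, 11, 11, 12, 19, 40, 56, 55, 37, 34, 33, 32, 31, 45, 84, 105, 107, 108, 108, 110, 108]
pan 244 [110, 110, 109, 108, 96, 87, 73, 58, 65, 71, 71, 72, 70, 69, 62, 45, 18, 10, 18, 11, 18, 47, 70, 82, 87, 87, 85, 85, 87, 88, 99, 108, 108, 106, 109, 108, 108]
```

Both views agree: lateral offset is under ~0.5 mm, yaw is fine, and the foot is ~0.6 mm high. Closing the 41 mm gap.

Call:
play_rows(moves=[[[-0.006, 0, 0.0006], [0, 0, 0], 0], [[-0.01, 0, 0], [0, 0, 0], 0], [[-0.01, 0, 0], [0, 0, 0], 0], [[-0.006, 0, 0], [0, 0, 0], 0], [[-0.003, 0, 0], [0, 0, 0], 0], [[0, 0, 0], [0, 0, 0], 0], [[0, 0, 0], [0, 0, 0], 0]])

```text
clock: 7.85
eef_pos: [561.0, 58.7, 60.8]
tcp_rot: [-3.141, -0.001, -0.121]
contact_force: [-0.7, -0.7, -1.4]
opening: 0.175
```

Call:
play_rows(moves=[[[-0.002, 0, 0], [0, 0, 0], 0], [[-0.002, 0, 0], [0, 0, 0], 0], [[-0.002, 0, 0], [0, 0, 0], 0], [[-0.002, 0, 0], [0, 0, 0], 0], [[-0.002, 0, 0], [0, 0, 0], 0], [[0, 0, 0], [0, 0, 0], 0], [[0, 0, 0], [0, 0, 0], 0]])

```text
clock: 8.55
eef_pos: [551.0, 59.8, 60.8]
tcp_rot: [-3.142, -0.001, -0.121]
contact_force: [3.2, -0.7, -2.2]
opening: 0.173
```

Run:
```python
from ov import *
s=sense();print(s["eef_pos"],s["tcp_rot"],s["opening"],s["contact_force"],s["wrist_torque"])
h=grab_frame("side");np.save("h5.npy",h,allow_pickle=True)
ov(h,(250,212,335,280),pan(s["eef_pos"],s["tcp_rot"][2]),"o5",9)
```

```text
[550.98996215  59.84373033  60.75459405] [-3.14155306e+00 -5.53959522e-04 -1.21073421e-01] 0.17286325174909628 [ 3.21897516 -0.69436669 -2.22356389] [-0.12164231 -0.55947107  0.04276601]
```

View pics/o5.png

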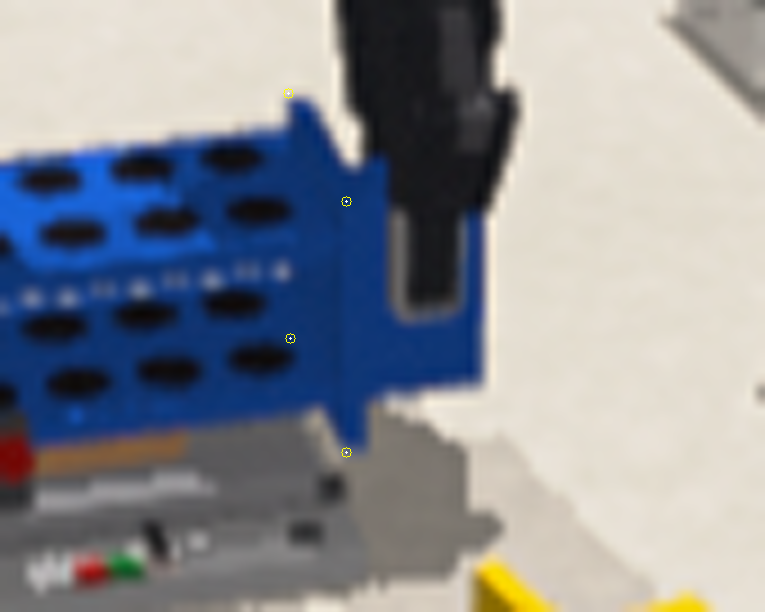

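In contact: ~3.2 N, with the pointer at (155,540) in the white band. Pushing another 10 mm.

Call:
play_rows(moves=[[[-0.002, 0, 0], [0, 0, 0], 0], [[-0.002, 0, 0], [0, 0, 0], 0], [[-0.002, 0, 0], [0, 0, 0], 0], [[-0.002, 0, 0], [0, 0, 0], 0], [[-0.002, 0, 0], [0, 0, 0], 0], [[0, 0, 0], [0, 0, 0], 0], [[0, 0, 0], [0, 0, 0], 0], [[0, 0, 0], [0, 0, 0], 0]])

```text
clock: 9.4
eef_pos: [542.3, 61.1, 61.1]
tcp_rot: [-3.141, -0.003, -0.121]
contact_force: [8.7, -1.9, -4.9]
opening: 0.174
```

Run:
```python
from ov import *
s=sense();print(s["eef_pos"],s["tcp_rot"],s["opening"],s["contact_force"],s["wrist_torque"])
h=grab_frame("side");g=grab_frame("scene");np.save("h6.npy",h,allow_pickle=True);np.save("g6.npy",g,allow_pickle=True)
R=lambda f,b,s:cv2.resize(f["pixels"][b[1]:b[3],b[0]:b[2]],None,fx=s,fy=s,interpolation=cv2.INTER_CUBIC)[:,:,::-1]
im=np.hstack([R(h,(250,220,310,283),9)[:540],R(g,(308,205,344,265),9)[:540][:, :255] if 0 else R(g,(302,205,330,265),9)])
cv2.imwrite("pics/o6.png",im)
```

```text
[542.30333052  61.06074551  61.08189744] [-3.14120371e+00 -3.09574626e-03 -1.20847073e-01] 0.17356628146337144 [ 8.74231076 -1.91417234 -4.86020287] [-0.19463202 -1.17702893  0.24826148]
```

View pics/o6.png

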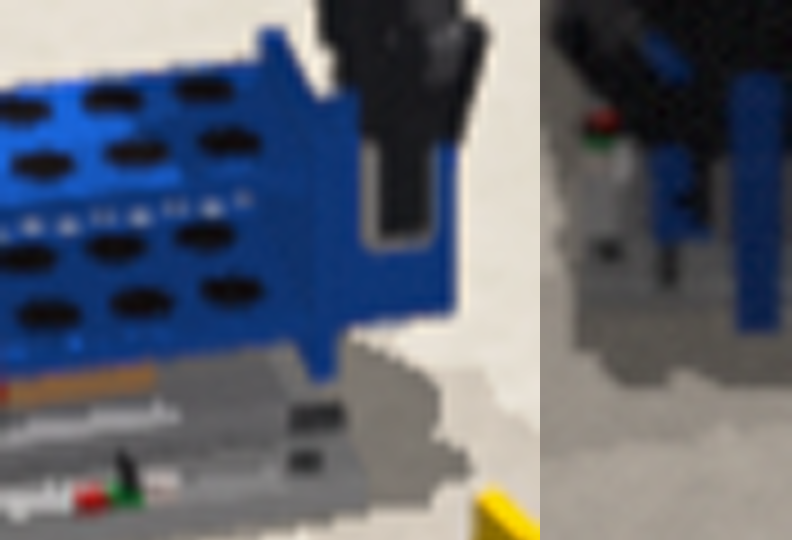

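Pointer is at about (125,485), mid-green, and ~8.9 N of push implies ~14.8 mm of travel. Holding steady now.

Call:
play_rows(moves=[[[0, 0, 0], [0, 0, 0], 0], [[0, 0, 0], [0, 0, 0], 0], [[0, 0, 0], [0, 0, 0], 0], [[0, 0, 0], [0, 0, 0], 0], [[0, 0, 0], [0, 0, 0], 0], [[0, 0, 0], [0, 0, 0], 0], [[0, 0, 0], [0, 0, 0], 0], [[0, 0, 0], [0, 0, 0], 0], [[0, 0, 0], [0, 0, 0], 0], [[0, 0, 0], [0, 0, 0], 0], [[0, 0, 0], [0, 0, 0], 0], [[0, 0, 0], [0, 0, 0], 0], [[0, 0, 0], [0, 0, 0], 0], [[0, 0, 0], [0, 0, 0], 0], [[0, 0, 0], [0, 0, 0], 0], [[0, 0, 0], [0, 0, 0], 0], [[0, 0, 0], [0, 0, 0], 0], [[0, 0, 0], [0, 0, 0], 0], [[0, 0, 0], [0, 0, 0], 0], [[0, 0, 0], [0, 0, 0], 0]])

```text
clock: 11.5
eef_pos: [542.3, 61.1, 61.1]
tcp_rot: [-3.141, -0.003, -0.121]
contact_force: [7.8, -2.2, -4.4]
opening: 0.179
```

Run:
```python
from ov import *
s=sense();print(s["eef_pos"],s["tcp_rot"],s["opening"],s["contact_force"],s["wrist_torque"])
g=grab_frame("scene");h=grab_frame("side")
h6=np.load("h6.npy",allow_pickle=True).item()
print("side change",np.abs(h["pixels"].astype(int)-h6["pixels"])[220:283,250:310].mean())
tcp=s["eef_pos"];yaw=s["tcp_rot"][2];R=cv2.Rodrigues(np.array([0,0,yaw]))[0]
po=tcp+R@np.array([-22.8,0,-31])
print(proj(g,[po+R@np.array([0,-35,0]),po+R@np.array([0,35,0])]).round(2).tolist())
for r in range(226,236): print(r,g["pixels"][r,306:345,0].tolist())
# pointer/bands in side
print(h["pixels"][272:277,258:272].tolist() if 0 else "")
ov(h,(250,212,335,280),pan(tcp,yaw),"o7",9)
```

```text
[542.32824165  61.05415488  61.07946053] [-3.14121761e+00 -3.11441381e-03 -1.20804178e-01] 0.17898568722621147 [ 7.75544228 -2.22143938 -4.40494777] [-0.20729088 -1.24780288  0.31977859]
side change 0.7660493827160494
[[314.01, 232.35], [337.22, 232.08]]
226 [97, 92, 89, 90, 82, 73, 63, 55, 37, 16, 13, 9, 9, 16, 28, 50, 52, 31, 15, 14, 11, 6, 25, 47, 49, 32, 17, 15, 9, 14, 16, 44, 68, 80, 87, 93, 93, 92, 100]
227 [100, 92, 91, 90, 82, 71, 64, 56, 36, 18, 14, 9, 9, 14, 27, 48, 53, 30, 16, 9, 16, 11, 22, 49, 55, 30, 14, 11, 14, 16, 21, 47, 72, 82, 89, 93, 93, 94, 96]
228 [101, 92, 93, 91, 83, 71, 66, 56, 40, 20, 10, 12, 13, 15, 25, 48, 52, 30, 18, 9, 8, 12, 22, 48, 53, 32, 13, 13, 14, 11, 17, 44, 66, 77, 87, 95, 92, 94, 95]
229 [102, 92, 94, 92, 81, 71, 66, 57, 40, 19, 9, 13, 17, 13, 25, 48, 53, 31, 15, 7, 14, 11, 23, 48, 54, 31, 17, 12, 13, 10, 19, 45, 63, 73, 85, 95, 92, 95, 95]
230 [100, 93, 91, 86, 80, 70, 65, 61, 41, 14, 11, 15, 20, 18, 27, 49, 50, 31, 12, 14, 11, 11, 26, 48, 53, 36, 19, 17, 11, 11, 20, 48, 66, 79, 89, 86, 81, 85, 96]
231 [97, 81, 70, 62, 60, 65, 68, 67, 51, 26, 20, 30, 37, 38, 41, 54, 54, 34, 17, 15, 13, 14, 25, 51, 59, 47, 38, 40, 30, 20, 31, 58, 76, 82, 83, 66, 56, 70, 89]
232 [94, 71, 51, 41, 44, 61, 73, 75, 61, 38, 29, 48, 61, 63, 65, 68, 62, 39, 21, 16, 13, 16, 30, 55, 71, 68, 66, 62, 51, 33, 40, 69, 85, 89, 79, 51, 43, 62, 89]
233 [93, 73, 57, 40, 46, 62, 73, 73, 65, 42, 34, 55, 72, 72, 72, 75, 66, 44, 13, 14, 11, 13, 35, 60, 74, 76, 75, 73, 59, 31, 43, 73, 91, 92, 81, 67, 60, 76, 92]
234 [87, 76, 70, 62, 62, 71, 73, 73, 67, 45, 35, 56, 71, 73, 74, 76, 67, 44, 17, 15, 13, 19, 34, 60, 76, 77, 77, 76, 59, 39, 43, 73, 92, 93, 90, 86, 81, 88, 96]
235 [86, 78, 77, 75, 71, 74, 76, 75, 64, 43, 35, 55, 72, 75, 78, 74, 72, 52, 14, 15, 9, 21, 34, 63, 77, 78, 77, 78, 63, 42, 41, 74, 91, 93, 94, 93, 93, 93, 93]
```

View pics/o7.png

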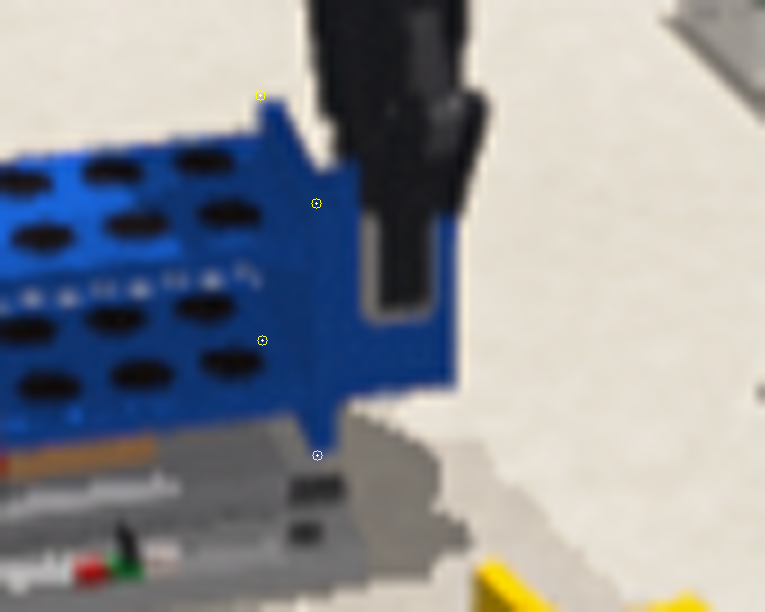

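```bash
python3 -c "
from rig import *
print(sign_off());s=sense();print(s['clock'],s['eef_pos'],s['contact_force'])"
```

```text
the job is handed in; nothing more can be done
None
the job is handed in; nothing more can be done
```

The blue panel from the tray is against the open end of the rack, pushed in and held there. I handed the job in at about 11.6 s with the arm still gripping and pushing.

- **Carriage:** the last side picture shows the pointer in the middle of the green band. The push was 8–9 N, which implies 13–15 mm of travel. The arm held for more than 2 s and moved less than 0.1 mm.
- **Fit:** by my measurements the panel's sides are within about 1 mm of the boards' sides. Its foot works out at about 30.1 mm (target 30). Its yaw is within about 0.01 rad of the rack's.
- **Checks that disagreed slightly:**
  - The wrist and scene views put the rack's centre line 1 mm apart. I left the panel where the scene view matched.
  - In the last side pictures the panel's foot corner appeared 0.4–0.7 pixel (1–2 mm) above its predicted place. Its far top corner appeared about half a pixel below, plus about a pixel to one side in both. I took this as image blur and did not correct for it.
  - A downward force of about 4 N on the gripper remained, including the panel's weight.
- **Other items:** I moved nothing else on purpose, but took no final picture aimed at the other panels and bench items.

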